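# Hang the cup holder on the slotted upright of the stall's stand

## Robot

A 6-joint arm with a two-finger parallel gripper is mounted at the origin on the work surface. World frame = base frame: x ahead of the robot, y to its left, z up, the work surface at z = 0. Lengths are in mm, angles in rad, forces in N, time in s.
With the tool pointing down it reaches from about 400 to 825 mm from the base axis. Payload 7 kg.
Tool frame: the origin (TCP) lies midway between the tips of the shut fingers; the grasp point (between the pads) lies 19 mm behind it; z points along the fingers, y is the line along which they close (so a half turn about z gives the same grasp; the last joint's range is limited). The gripper opens to 85 mm and grips with 20 to 120 N. Pads are 22 mm wide; open, the fingers measure 114 mm over their backs; the gripper's body (76 mm by 85 mm) begins 54 mm behind the grasp point. The pads swing forward as they close: fully open they stand 13 mm farther back than shut.
Start: joints at [-0.882, 0.359, 0.012, 0, -1.224, -0.288], TCP at [263.327, -621.494, 231.302] pointing down, gripper open.
Joint ranges: [-3.07, 3.07], [-1.43, 2.12], [-1.02, 1.25], [-3.03, 1.67], [-3.05, -0], [-3.03, 3.03]. Speed limits (rad/s): [2.39, 2.39, 3.01, 3.14, 3.14, 3.14].

## Interface

Orientations are given as a unit quaternion [x, y, z, w].
In Python, from workcell import robot gives the robot as it stands. Calls block until the motion is done:
- robot.move_pose(position, orientation): joint-space move of the TCP to a pose.
- robot.move_straight(position, vel=150, orientation=None): straight line of the TCP; orientation=None keeps the orientation; vel is the mean speed in mm/s.
- robot.move_joints(angles): joint-space move.
- robot.move_gripper(opening, newtons=None): finger opening in mm; newtons is the grip in N (None keeps the last); returns when the fingers have stopped.
- robot.hold(seconds).
- robot.ik(position, orientation): joint angles nearest the present ones, or None.
- robot.observe(): the state.
- robot.get_image(name): name is "scene" or "top" or "wrist"; returns (picture, depth): 480x640x3 uint8, red, green, blue; 480x640 float32, mm along the optical axis (not along the pixel's ray), 0 where there is no reading.
- robot.camera_info(name): a dict with "camera_matrix" (3x3 intrinsics, pixels), "R" (3x3) and "t" (3): a world point X has camera coordinates R X + t; the wrist camera has in their place "mount" (4x4, takes a point from camera to tool coordinates, whose origin is the TCP and whose axes are the flange's). Camera axes: x right, y down, z forward; pixel columns grow to the right and rows downward; lengths in mm; the calibration is good to about 2 mm. A picture is of the moment at which its call begins: read the wrist's pose just before it. camera_info takes no time and is no camera call.
A pose or a line that the arm cannot do raises robot.IKError and nothing moves.
- robot.sign_off(): hands the job in; it is judged then, once.
Trained networks look in the newest picture that a camera, given by its name, has taken for a name from the list of things; names that differ only in an ending like _2 or _b are one class to them, and where a whole thing is asked for, a point or a joint stands for the part that bears it (a point fixed in the world has none). Each returns a list of dicts, best first, with "score" (0 to 1); they miss things now and then, are a little off and sometimes report something else, mostly with a low value. They report only what shows in the picture. A call takes as long as a camera call.
- robot.masks_of(query, camera): "mask" (480x640 bool, what is visible of it) and "extent" ([left, top, right, bottom] in pixels, round what is visible of it).
- robot.spot_point(query, camera): "position" ([row, column] in pixels: a listed point, or the origin of a listed thing).
The state is a dict: "clock": time; "joint_positions": joint angles; "dq": joint speeds; "joint_torque": joint torques, N m; "position": TCP position; "tcp_rot": TCP orientation; "force": force on the tool from outside, world axes, zero at the start; "ft_torque": the same for the moment, N m; "gripper_width": finger opening in mm; "gripper_force": force on a finger pad.
Only numpy, scipy, OpenCV 4.12 (cv2) and the standard library are available. Lean on these libraries where they do the work, as an engineer would, in place of code of your own. Each camera call takes 0.05 s, during which the arm holds its last target. There are 200 camera calls.

## Task

Hang the grey cup holder on the slotted upright: press its two hook tabs into the top two slots until its back plate lies against the upright, then press it down until it is fully home and the spring catch has snapped over the lower tab, and let go. Work gently, without forcing the tabs against the metal (stay under about 30 N), and leave everything else on the table where it stands.

Things in the scene. Friction and masses are not known exactly. Their poses are not given: they have to be found in the camera images.
- bracket: loose grey metal cup holder, 0.2-0.33 kg, standing on the table as it will hang. Origin: rear face of its back plate, mid-width, lower edge; z up, x out of the rear face (the way the tabs point). Back plate 36 wide (y), 76 high, 4 thick (x -4 to 0). A bar runs forward from it (x -4 to -64) to a round open cup 54 across, 61 high, centred at x -92. All in mm
- bracket_arm (a point): middle of the cup holder's bar (x -36, z 52 mm in the holder's frame), the place to grip it, fingers on the bar's two sides; bar 12 mm wide (y), 18 mm high (z 43 to 61), 60 mm long, free underneath; axes as the holder's
- low_tab (a point): rear face of the holder where its lower hook tab stands out (x 0, y 0, z 22 mm). Tab 6 mm wide: a neck 8 mm high (z 18 to 26) to x 6.5, then a lip from x 6.5 to 11.5 that also hangs 8 mm below the neck (z 10 to 26, so 16 mm high)
- high_tab (a point): the same for the upper hook tab, 40 mm higher (x 0, y 0, z 62 mm; neck z 58 to 66, lip z 50 to 66)
- upright: fixed aluminium U-channel 58 mm wide, about 0.2 m high, in a heavy foot (130 x 150 mm, collar to 42 mm above the table), at a height that varies by 15 mm; a slotted strip is clipped into its front. Origin on the plane of the strip's face, on the channel's centre line; z up, x points into the face (the way tabs are pushed)
- strip_mark (a point): nominal centre of the strip's middle slot, on the face (upright x 0, y 0, z 110 mm). The strip (46 wide, 5 thick, 158 mm high, top at z 200) was clipped in by hand: its real slots stand firmly up to 16 mm higher or lower than nominal: feel or look for them. Nominal slots, 10 mm wide, 20 high: z 60-80, 100-120, 140-160
- top_mark (a point): nominal centre of the top slot, for the upper tab (upright x 0, y 0, z 150 mm; same shift as all slots). Nominally the tabs enter with the holder's origin at z 90 to 94 mm in the upright's frame and y within 2 mm; flush at x 0; fully home, necks on the slots' lower edges, at z 82. The lower tab goes into the middle slot
- catch (a joint): how far (m) the sprung catch, a roller 6 mm across lying along y 12 mm above the middle slot's lower edge, is pushed back: 0 at rest, its front then 8 mm behind the face; 0.0035 when the tab is fully in; 0 again once the tab has gone down beneath it. 4 N to start, 6 N at 3.5 mm; its friction holds the holder up, so it must be pressed down (5 to 12 N)
- dish_a: closed culture dish, clear with a red filling, 90 mm across, 15 mm high, lying on the table; origin under its centre; to be left alone
- dish_b: closed culture dish, clear with an orange filling, 90 mm across, 15 mm high, lying on the table; origin under its centre; to be left alone
- dropper: small white dropper bottle with a red cap, 28 mm across, 60 mm high, standing; origin under its centre; to be left alone
- beaker: glass beaker with two pencils, 72 mm across, 90 mm high (pencils reach 170 mm); origin under its centre; to be left alone
- jar: small lidded glass jar, 50 mm across, 55 mm high; origin under its centre; to be left alone
- slide_box: open green box of glass slides, 100 x 90 x 50 mm; origin under its centre; to be left alone

How it is judged (in metres and radians):
At the end, for the whole second after the job is handed in: the holder hangs by both tabs in the top two slots, at rest: in the upright's frame its origin is within 3 mm of the face, 4 mm of the centre line and 63 to 100.5 mm up (82 plus the strip's shift), level within 0.07 rad, square within 0.12 rad; the catch is pushed back less than 1.5 mm (x of bracket in the frame of upright between -0.003 and 0.003 m and y of bracket in the frame of upright between -0.004 and 0.004 m and z of bracket in the frame of upright between 0.063 and 0.1005 m and value of joint catch below 0.0015 m and angle between the z axis of bracket and the z axis of upright, either way round below 0.07 rad and angle between the x axis of bracket and the x axis of upright, either way round below 0.12 rad and linear speed of bracket below 0.01 m/s); the robot touches nothing.
It fails at once if the cup holder is forced against the upright with more than 38 N (contact force between bracket and upright above 38 N).
It fails at once if the robot hits the upright with more than 20 N (contact force between any of the arm, the fingers and upright above 20 N).
It fails at once if another thing on the table is moved more than 30 mm (distance of any of dish_a, dish_b, dropper, beaker, jar, slide_box from where it was at the start of the episode above 0.03 m).
It fails at once if a bottle or the beaker is tipped (angle between any of dish_a, dish_b, dropper, beaker, jar, slide_box's own z axis and vertical above 0.5 rad).
It also fails if it takes over 72 s, if anything falls off the work surface, if the arm or the gripper's body presses on something with over 40 N, if the wrist force passes 120 N, or if a joint passes its speed limit or range.

## Working session

There is one attempt and no reset: what is moved stays moved. The work goes in short steps, each a Python script; the robot and the scene stay as the last script left them, time stands still between calls to the robot, and variables do not carry over. Pictures are saved under pics/ and viewed, at most 10 in all, crops included, and the job is handed in when it is done.

```bash
ls; mkdir -p pics; cat > h.py <<'E'
import numpy as np, cv2
from workcell import robot
from scipy.spatial.transform import Rotation as Ro
def cam(name,st=None):
    c=robot.camera_info(name); K=np.array(c["camera_matrix"])
    if "mount" in c:
        M=np.array(c["mount"]); Rt=Ro.from_quat(st["tcp_rot"]).as_matrix()
        return K, Rt@M[:3,:3], Rt@M[:3,3]+np.array(st["position"])
    R=np.array(c["R"]); return K,R.T,-R.T@np.array(c["t"])
def cloud(name,dep,st=None):
    K,R,o=cam(name,st); v,u=np.mgrid[0:480,0:640]
    p=np.stack([(u-K[0,2])/K[0,0]*dep,(v-K[1,2])/K[1,1]*dep,dep],-1)
    return p@R.T+o
def save(n,img): cv2.imwrite(f"pics/{n}.png",img[...,::-1])
E
python3 - <<'E'
from h import *
ims=[]
for n in ["scene","top"]:
    im,d=robot.get_image(n); np.savez(f"{n}.npz",im=im,d=d); save(n,im)
    P=cloud(n,d)
    for q in ["bracket","upright","dish_a","dropper","beaker","jar","slide_box"]:
        for m in robot.masks_of(q,n)[:2]:
            pts=P[m["mask"]&(d>0)]; 
            if len(pts): print(n,q,round(m["score"],2),m["extent"],np.median(pts,0).round(),np.percentile(pts,[2,98],axis=0).round().tolist())
    for q in ["bracket","bracket_arm","low_tab","high_tab","upright","strip_mark","top_mark"]:
        for m in robot.spot_point(q,n)[:1]:
            r,c=np.round(m["position"]).astype(int); print(n,q,round(m["score"],2),(r,c),P[r,c].round())
print(robot.observe())
E
```

```text
pics
scene bracket 0.83 [318.1, 201.4, 353.8, 243.1] [485. 239.  44.] [[443.0, 164.0, 3.0], [506.0, 287.0, 73.0]]
scene upright 0.98 [185.3, 233.2, 220.7, 329.6] [ 556. -205.  155.] [[469.0, -224.0, 4.0], [566.0, -156.0, 221.0]]
scene dish_a 0.94 [219.7, 262.9, 264.9, 291.1] [457. -45.  16.] [[412.0, -84.0, 4.0], [494.0, -1.0, 19.0]]
scene dish_a 0.8 [97.1, 343.1, 146.2, 382.0] [ 468. -358.   16.] [[433.0, -391.0, 2.0], [516.0, -315.0, 20.0]]
scene dropper 0.63 [335.1, 284.4, 348.1, 316.7] [685.  19.  34.] [[671.0, 10.0, 4.0], [693.0, 32.0, 61.0]]
scene beaker 0.96 [130.5, 329.4, 180.7, 415.9] [ 607. -359.   65.] [[561.0, -388.0, 6.0], [629.0, -321.0, 150.0]]
scene jar 0.66 [309.3, 307.2, 335.0, 339.6] [697. -56.  50.] [[672.0, -69.0, 5.0], [713.0, -25.0, 58.0]]
scene slide_box 0.92 [353.2, 172.7, 398.9, 220.0] [479. 379.  39.] [[418.0, 345.0, 2.0], [528.0, 452.0, 52.0]]
scene bracket 0.18 (np.int64(364), np.int64(124)) [ 488. -357.   16.]
scene bracket_arm 0.59 (np.int64(216), np.int64(333)) [483. 220.  53.]
scene low_tab 0.95 (np.int64(235), np.int64(320)) [489. 168.  28.]
scene hi
[... 1760 characters left out ...]
([-8.81889290e-01,  3.58594491e-01,  1.18709332e-02, -1.59018343e-06,
       -1.22411339e+00, -2.88110237e-01]), 'dq': array([ 1.29559834e-04,  7.00736216e-06,  1.33215566e-03, -3.44693763e-03,
        5.53012804e-04, -2.06598042e-04]), 'joint_torque': array([ 2.45742804e-04, -5.82979310e+01,  2.93664247e+01,  6.94185197e+00,
       -8.00087364e-04,  1.28050795e-05]), 'position': array([ 263.32060061, -621.47443109,  231.29284883]), 'tcp_rot': array([-1.99059509e-01,  9.79987404e-01,  1.82879402e-05, -8.87273177e-06]), 'force': array([ 0.20014571,  0.32627663, -0.38783998]), 'ft_torque': array([ 0.04037128, -0.03483955,  0.03207704]), 'gripper_force': 0.0, 'gripper_width': 85.57676223643084}
```

View pics/scene.png

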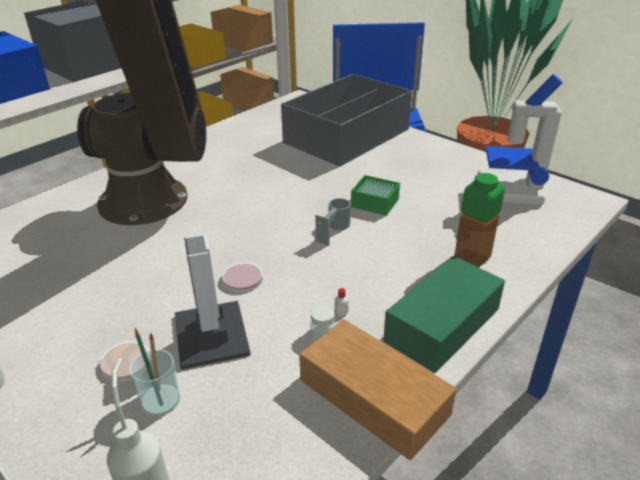

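View pics/top.png

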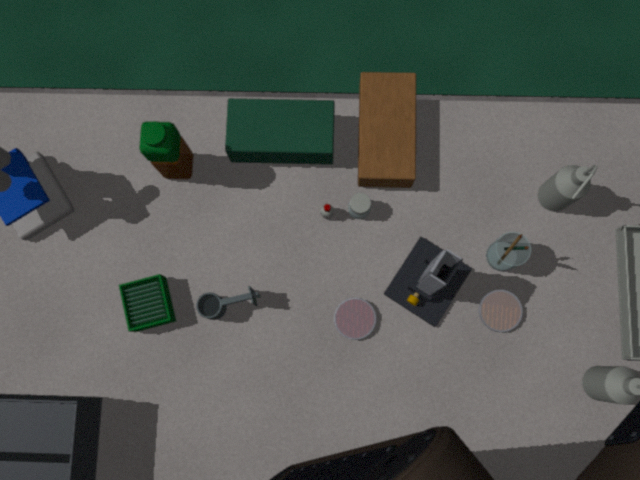

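The scene picture shows the holder at about (330,222) px and the upright at (200,285), dish_a close to it. The top picture shows the holder at (225,302), with its plate to the right, and the upright at (435,272), turned about 30°. Next I zoom in and fit their poses.

```bash
python3 - <<'E'
from h import *
a=np.load("scene.npz");b=np.load("top.npz")
f=lambda im,x,y,w,h:cv2.resize(im[y:y+h,x:x+w],(390,390),interpolation=cv2.INTER_CUBIC)
save("crops",np.hstack([f(a["im"],150,225,130,130),f(b["im"],375,220,120,120)]))
P=cloud("scene",a["d"]); Q=cloud("top",b["d"])
def pr(S,lo,hi,zs,n):
    for z0,z1 in zs:
        m=(S[...,2]>z0)&(S[...,2]<z1)&(S[...,0]>lo[0])&(S[...,0]<hi[0])&(S[...,1]>lo[1])&(S[...,1]<hi[1])
        p=S[m][:,:2].astype(np.float32)
        if len(p)>5: print(n,z0,len(p),cv2.minAreaRect(p),cv2.boxPoints(cv2.minAreaRect(p)).round().tolist())
pr(Q,(480,-240),(600,-130),[(195,240),(60,195)],"up top")
pr(P,(480,-240),(600,-130),[(200,240),(60,195)],"up scene")
pr(Q,(430,150),(520,300),[(68,90),(48,66),(20,90)],"br top")
pr(P,(430,150),(520,300),[(68,90),(48,66),(20,90)],"br scene")
pr(Q,(450,-290),(650,-80),[(15,55)],"foot")
E
```

```text
up top 195 345 ((533.5394287109375, -192.85708618164062), (39.1993522644043, 59.561546325683594), 58.599090576171875) [[498.0, -194.0], [549.0, -225.0], [569.0, -192.0], [518.0, -161.0]]
up top 60 761 ((532.5194702148438, -191.64486694335938), (39.429359436035156, 58.107696533203125), 59.56536865234375) [[497.0, -194.0], [548.0, -223.0], [568.0, -189.0], [517.0, -160.0]]
up scene 200 476 ((533.5977783203125, -193.10894775390625), (38.86832809448242, 65.36538696289062), 58.39476776123047) [[496.0, -193.0], [551.0, -227.0], [572.0, -194.0], [516.0, -159.0]]
up scene 60 1402 ((536.515625, -193.40771484375), (38.61539077758789, 62.50619888305664), 55.252540588378906) [[500.0, -191.0], [551.0, -227.0], [573.0, -195.0], [522.0, -160.0]]
br top 68 46 ((482.1519470214844, 226.44161987304688), (33.60333251953125, 127.57483673095703), 7.17974328994751) [[458.0, 288.0], [473.0, 161.0], [507.0, 165.0], [491.0, 292.0]]
br top 48 402 ((478.6553649902344, 227.70077514648438), (53.02482604980469, 129.20013427734375), 20.515195846557617) [[431.0, 279.0], [476.0, 158.0], [526.0, 176.0], [481.0, 297.0]
[... 219 characters left out ...]
 172.06153869628906), (37.117408752441406, 14.537386894226074), 12.137947082519531) [[471.0, 175.0], [474.0, 161.0], [510.0, 169.0], [507.0, 183.0]]
br scene 48 385 ((479.6532897949219, 228.22132873535156), (54.45683670043945, 132.86428833007812), 21.55843734741211) [[430.0, 280.0], [479.0, 156.0], [529.0, 176.0], [481.0, 300.0]]
br scene 20 833 ((479.81585693359375, 227.88539123535156), (54.943668365478516, 133.6251220703125), 21.240591049194336) [[430.0, 280.0], [478.0, 156.0], [530.0, 176.0], [481.0, 300.0]]
foot 15 646 ((510.5201110839844, -178.13546752929688), (127.00984954833984, 202.9170379638672), 58.889408111572266) [[391.0, -180.0], [565.0, -285.0], [630.0, -176.0], [456.0, -71.0]]
```

View pics/crops.png

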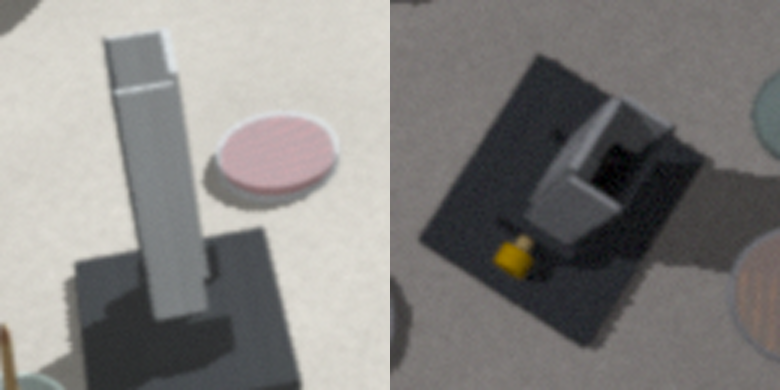

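The crops show the U-channel with its broad strip side facing up-left in the top picture, i.e. the +x+y side, and a yellow knob beside it. I'll take a wrist view of the strip, then look down on the holder.

```bash
cat >> h.py <<'E'
def look_pose(target,dirv,dist,roll):
    M=np.array(robot.camera_info("wrist")["mount"]); d=np.array(dirv,float); d/=np.linalg.norm(d)
    x=np.cross(d,[0,0,1.]); 
    if np.linalg.norm(x)<1e-3: x=np.array([0,-1.,0])
    x/=np.linalg.norm(x); Rc=np.stack([x,np.cross(d,x),d],1)@Ro.from_euler('z',roll).as_matrix()
    Rt=Rc@M[:3,:3].T; o=np.array(target)-d*dist
    return o-Rt@M[:3,3], Ro.from_matrix(Rt).as_quat()
def look(target,dirv,dist,rolls):
    q0=robot.observe()["joint_positions"]; best=None
    for r in rolls:
        p,q=look_pose(target,dirv,dist,r); j=robot.ik(p,q)
        if j is not None:
            c=np.abs(np.array(j)-q0).max()
            if best is None or c<best[0]: best=(c,r,p,q,np.array(j))
    return best
E
python3 - <<'E'
from h import *
print(np.array(robot.camera_info("wrist")["mount"]).round(3), robot.camera_info("wrist")["camera_matrix"])
for el in [.3,.6,.9]:
  for dist in [200,260,320]:
    b=look([541,-174,135],[-.5,-.87,-el],dist,np.arange(-3.1,3.2,.2))
    print(el,dist,None if b is None else (b[0].round(2),b[1].round(2),b[2].round(),b[4].round(2)))
b=look([485,185,50],[0,0,-1],280,np.arange(-3.1,3.2,.2)); print(b)
E
```

```text
[[-0.00000e+00 -9.63000e-01 -2.71000e-01  7.02510e+01]
 [ 1.00000e+00 -0.00000e+00  1.00000e-03  6.41000e-01]
 [-1.00000e-03 -2.71000e-01  9.63000e-01 -1.41534e+02]
 [ 0.00000e+00  0.00000e+00  0.00000e+00  1.00000e+00]] [[386.77901566   0.         312.8050943 ]
 [  0.         386.77901566 238.75902382]
 [  0.           0.           1.        ]]
0.3 200 (np.float64(1.32), np.float64(0.1), array([ 570., -131.,  120.]), array([ 0.44,  1.  , -0.21,  0.61, -1.85, -1.47]))
0.3 260 (np.float64(1.34), np.float64(0.3), array([603., -85., 138.]), array([ 0.46,  1.03, -0.04,  0.56, -1.98, -1.6 ]))
0.3 320 (np.float64(1.38), np.float64(0.3), array([632., -35., 156.]), array([ 0.5 ,  1.06,  0.1 ,  0.54, -2.08, -1.56]))
0.6 200 (np.float64(1.3), np.float64(0.3), array([ 575., -133.,  134.]), array([ 0.41,  0.87, -0.17,  0.54, -1.75, -1.57]))
0.6 260 (np.float64(1.34), np.float64(0.3), array([601., -88., 165.]), array([ 0.45,  0.88, -0.06,  0.51, -1.86, -1.53]))
0.6 320 (np.float64(1.37), np.float64(0.3), array([627., -44., 196.]), array([ 0.49,  0.9 ,  0.07,  0.5 , -1.96, -1.49]))
0.9 200 (np.float64(1.28), np.float64(0.3), array([ 575., -134.,  144.]), array([ 0.4 ,  0.76, -0.19,  0.5 , -1.65, -1.5 ]))
0.9 260 (np.float64(1.32), np.float64(0.3), array([597., -95., 184.]), array([ 0.44,  0.76, -0.07,  0.47, -1.76, -1.47]))
0.9 320 (np.float64(1.32), np.float64(0.5), array([623., -60., 226.]), array([ 0.44,  0.78,  0.1 ,  0.43, -1.9 , -1.61]))
(np.float64(1.5602878765291868), np.float64(2.700000000000005), array([511.73879979, 196.85645888, 174.72025263]), array([-0.2171052 ,  0.96650546, -0.03024895, -0.13348234]), array([ 0.67839859,  0.36663358, -0.11663835, -0.06456418, -1.35539295,
       -1.78496698]))
```

```bash
python3 - <<'E'
from h import *
p=np.array(robot.observe()["position"])
robot.move_straight(p+[0,0,170],vel=300)
b=look([541,-174,135],[-.5,-.87,-.6],310,np.arange(-.5,.8,.1))
p,q=b[2],b[3]
robot.move_pose(p+[0,0,130],q); robot.move_straight(p,vel=250); robot.hold(.3)
st=robot.observe(); im,d=robot.get_image("wrist"); np.savez("w1.npz",im=im,d=d,p=st["position"],q=st["tcp_rot"]); save("w1",im)
P=cloud("wrist",d,st); print(st["clock"])
for qn in ["upright","strip_mark","top_mark"]:
    for m in robot.spot_point(qn,"wrist")[:2]:
        r,c=np.round(m["position"]).astype(int); print(qn,round(m["score"],2),(r,c),P[r,c].round(1),d[r,c])
E
```

```text
5.6583
strip_mark 0.83 (np.int64(252), np.int64(317)) [ 541.3 -175.8  119.4] 319.29065
top_mark 0.7 (np.int64(207), np.int64(294)) [ 525.9 -209.1  147.8] 336.10306
```

View pics/w1.png

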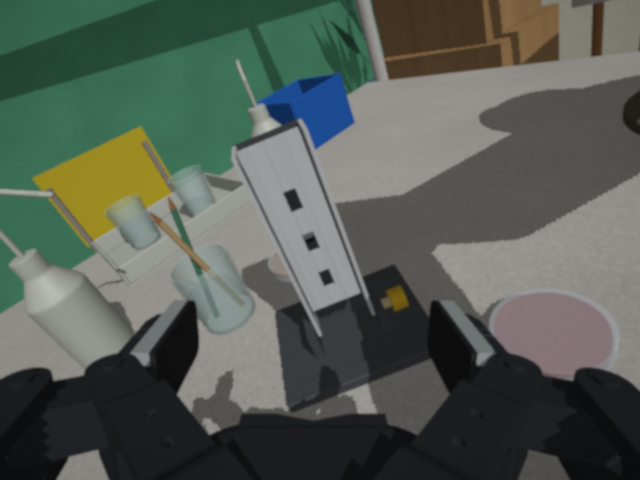

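The wrist picture shows the strip with its three slots at about (293,199), (311,242) and (326,277) px. I fit the face plane and project the slots onto it.

```bash
cat > fit.py <<'E'
from h import *
w=np.load("w1.npz"); st=dict(position=w["p"],tcp_rot=w["q"]); im,d=w["im"],w["d"]
P=cloud("wrist",d,st); poly=np.array([(255,172),(294,152),(346,284),(318,296)])
m=np.zeros((480,640),np.uint8); cv2.fillPoly(m,[poly],1); g=im.mean(2)
sel=(m>0)&(d>0)&(g>110); X=P[sel]; 
for _ in range(5):
    c=X.mean(0); n=np.linalg.svd(X-c,full_matrices=False)[2][2]; r=(X-c)@n; X=X[np.abs(r)<max(2*r.std(),.8)]
n=n*np.sign(-n[1]); print("n into face",n.round(4),"c",c.round(1),"rms",r.std().round(2),len(X),"yaw",np.degrees(np.arctan2(n[1],n[0])),"tilt",n[2])
nx=np.array([n[0],n[1],0]);nx/=np.linalg.norm(nx); ey=np.array([-nx[1],nx[0],0])
K,R,o=cam("wrist",st)
def onplane(u,v):
    ray=R@np.array([(u-K[0,2])/K[0,0],(v-K[1,2])/K[1,1],1]); return o+ray*((c-o)@n)/(ray@n)
nl,lab,s,ce=cv2.connectedComponentsWithStats(((m>0)&(g<95)).astype(np.uint8))
for i in range(1,nl):
    if s[i,4]<15: continue
    vs,us=np.where(lab==i); Q=np.array([onplane(u,v) for u,v in zip(us,vs)]); y=(Q-c)@ey
    print(ce[i].round(),s[i,4],"mid",Q.mean(0).round(1),"z",Q[:,2].min().round(1),Q[:,2].max().round(1),"y",y.min().round(1),y.max().round(1))
for nm,pt in dict(flTL=(236,153),flTR=(303,123),botL=(318,309),botR=(360,290)).items():
    Q=onplane(*pt); print(nm,Q.round(1),"y",((Q-c)@ey).round(1))
x0,y0=225,115; cv2.imwrite("pics/strip.png",cv2.resize(im[y0:y0+225,x0:x0+180][...,::-1],None,fx=2.66,fy=2.66,interpolation=cv2.INTER_CUBIC))
E
python3 fit.py
```

```text
n into face [-5.273e-01 -8.497e-01 -2.000e-04] c [ 542.8 -177.3  149.3] rms 0.51 4151 yaw -121.82367003655547 tilt -0.0001744920473712381
[293. 200.] 238 mid [ 542.2 -176.9  171.1] z 162.8 179.3 y -5.2 3.8
[311. 241.] 166 mid [ 542.2 -176.9  130.9] z 123.6 138.2 y -5.1 3.7
[326. 277.] 140 mid [ 542.2 -176.9   91.8] z 84.2 99.0 y -5.2 3.7
flTL [ 562.1 -189.3  220.1] y 22.8
flTR [ 519.  -162.5  221.6] y -28.0
botL [ 557.6 -186.5   61.5] y 17.4
botR [ 522.2 -164.5   64.1] y -24.2
```

View pics/strip.png

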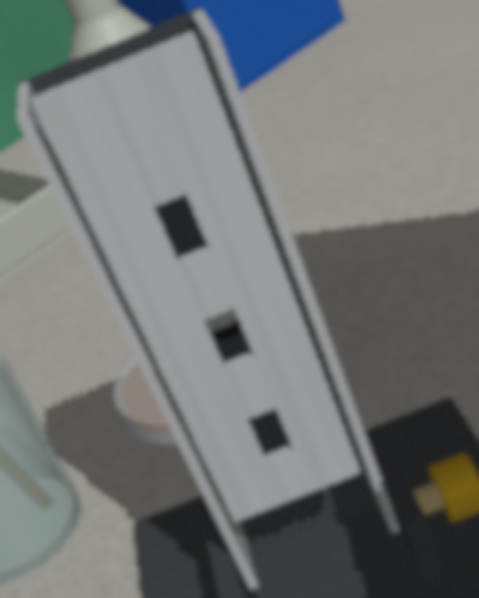

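Slot tops lie at z 180, 140 and 100, centred on (542.2, −176.9), with insertion yaw −121.8°. So home is at holder z ≈ 102 and entry is at about 112. Now the close view of the holder, and an IK check.

```bash
cat >> h.py <<'E'
def tool(org,yaw,tilt,flip,gx=-40,gz=52):
    """TCP pose gripping a holder whose origin is org, yaw of its x axis"""
    hx=np.array([np.cos(yaw),np.sin(yaw),0]); z=np.array([0,0,1.])
    d=np.sin(tilt)*hx-np.cos(tilt)*z; y=np.cross(z,hx)*flip; x=np.cross(y,d)
    return np.array(org)+gx*hx+gz*z+19*d, Ro.from_matrix(np.stack([x,y,d],1)).as_quat()
UP=np.array([542.2,-176.9,0]); UYAW=np.radians(-121.82)
UX=np.array([np.cos(UYAW),np.sin(UYAW),0])
E
python3 - <<'E'
from h import *
for fl in (1,-1):
  for t in (0,.2,.3,.4):
    a=robot.ik(*tool([489,170,0],np.radians(-78),t,fl)); c=robot.ik(*tool(UP+[0,0,112],UYAW,t,fl)); e=robot.ik(*tool(UP-60*UX+[0,0,112],UYAW,t,fl))
    print(fl,t,*[None if v is None else np.round(v,2) for v in (a,c,e)])
p=np.array(robot.observe()["position"]); robot.move_straight(p+[0,0,120],vel=300)
b=look([484,205,55],[0,0,-1],240,np.arange(-3.1,3.2,.2)); print(b[2],b[4].round(2))
robot.move_pose(b[2],b[3]); robot.hold(.3)
st=robot.observe(); im,d=robot.get_image("wrist"); np.savez("w2.npz",im=im,d=d,p=st["position"],q=st["tcp_rot"]); save("w2",im)
P=cloud("wrist",d,st); print(st["clock"])
for q in ["bracket","bracket_arm","high_tab"]:
    for m in robot.spot_point(q,"wrist")[:1]:
        r,c=np.round(m["position"]).astype(int); print(q,round(m["score"],2),(r,c),P[r,c].round(1))
m=[x for x in robot.masks_of("bracket","wrist")][0]["mask"]; np.save("m2.npy",m)
for lo,hi,n in [(68,80,"plate"),(40,80,"all")]:
    s=m&(P[...,2]>lo)&(P[...,2]<hi)&(d>0); r=cv2.minAreaRect(P[s][:,:2].astype(np.float32)); print(n,s.sum(),r,cv2.boxPoints(r).round(1).tolist(),P[s].mean(0))
E
```

```text
1 0 [ 0.78  0.33 -0.56  0.   -0.68  2.57] [ 0.09  0.28 -0.32  0.   -0.98  2.5 ] [ 0.17  0.31 -0.27  0.   -0.99  2.42]
1 0.2 [ 0.89  0.37 -0.62  0.23 -0.73  2.28] [ 0.18  0.32 -0.34  0.17 -1.05  2.31] [ 0.25  0.36 -0.27  0.16 -1.09  2.25]
1 0.3 [ 0.93  0.39 -0.63  0.32 -0.78  2.16] [ 0.22  0.35 -0.34  0.24 -1.1   2.24] [ 0.29  0.39 -0.27  0.22 -1.15  2.19]
1 0.4 [ 0.97  0.43 -0.63  0.39 -0.83  2.07] [ 0.25  0.38 -0.34  0.3  -1.16  2.17] [ 0.32  0.43 -0.26  0.27 -1.21  2.13]
-1 0 [ 0.78  0.33 -0.56  0.   -0.68 -0.58] [ 0.09  0.28 -0.32  0.   -0.98 -0.64] [ 0.17  0.31 -0.27  0.   -0.99 -0.73]
-1 0.2 [ 0.89  0.37 -0.62  0.23 -0.73 -0.87] [ 0.18  0.32 -0.34  0.17 -1.05 -0.83] [ 0.25  0.36 -0.27  0.16 -1.09 -0.89]
-1 0.3 [ 0.93  0.39 -0.63  0.32 -0.78 -0.98] [ 0.22  0.35 -0.34  0.24 -1.1  -0.91] [ 0.29  0.39 -0.27  0.22 -1.15 -0.96]
-1 0.4 [ 0.97  0.43 -0.63  0.39 -0.83 -1.07] [ 0.25  0.38 -0.34  0.3  -1.16 -0.97] [ 0.32  0.43 -0.26  0.27 -1.21 -1.01]
[511.14543536 210.02296291 140.39469057] [ 0.66  0.4  -0.13 -0.12 -1.3  -1.95]
7.925
bracket 0.85 (np.int64(237), np.int64(273)) [487.6 179.2  58.6]
bracket_arm 0.89 (np.int64(234), np.int64(326)) [478.1 210.2  59.2]
high_tab 0.96 (np.int64(240), np.int64(266)) [489.9 177.4  74.7]
plate 502 ((486.6965637207031, 176.08482360839844), (35.385581970214844, 4.326069355010986), 14.687790870666504) [[469.0, 173.6999969482422], [470.1000061035156, 169.5], [504.3999938964844, 178.5], [503.29998779296875, 182.6999969482422]] [486.64430267 176.47597346  74.32452543]
all 5508 ((471.5525207519531, 225.61952209472656), (52.49325180053711, 129.92288208007812), 12.422364234924316) [[431.8999938964844, 283.3999938964844], [459.8999938964844, 156.5], [511.20001220703125, 167.8000030517578], [483.20001220703125, 294.70001220703125]] [471.82433384 231.2119662   59.23533232]
```

View pics/w2.png

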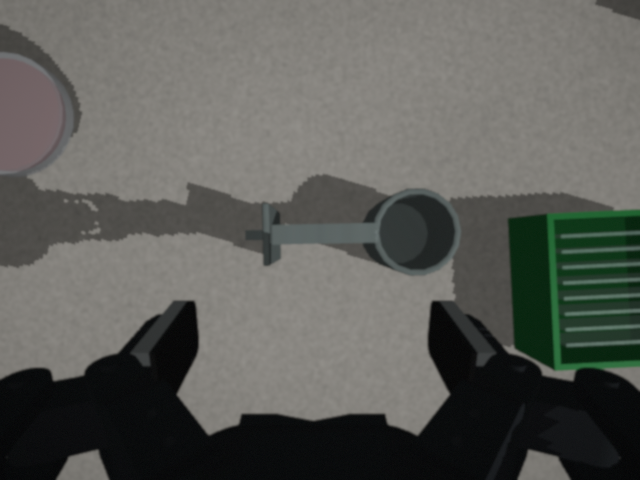

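The picture shows the holder with plate at (268,235) px, bar to (375,233) and cup at (415,230). The pose is origin ≈ (487.2, 174.2), yaw −75.5°. Now I grip it, tilted back 0.3 rad.

```bash
python3 - <<'E'
from h import *
O=np.array([487.2,174.2,0]);yaw=np.radians(-75.5)
p,q=tool(O,yaw,.3,-1); d=Ro.from_quat(q).apply([0,0,1])
robot.move_gripper(50,80)
robot.move_pose(p-100*d,q); robot.move_straight(p,vel=120); robot.hold(.2)
f0=robot.observe(); print(f0["clock"],(f0["position"]-p).round(2),f0["force"].round(2))
robot.move_gripper(0,80); s=robot.observe(); print(s["gripper_width"],s["gripper_force"],s["force"].round(2))
robot.move_straight(p+[0,0,15],vel=60); robot.hold(.2); s=robot.observe(); print(s["gripper_width"],s["force"].round(2))
robot.move_straight(p+[0,0,160],vel=250)
# pre-insertion pose, via joint move at height
F=lambda x,z:tool(UP+x*UX+[0,0,z],UYAW,.3,-1)
a,b=F(-90,240); robot.move_pose(a,b); a,b=F(-60,112); robot.move_straight(a,vel=200); robot.hold(.4)
s=robot.observe(); print(s["clock"],(s["position"]-a).round(2),s["force"].round(2),s["gripper_width"])
im,dd=robot.get_image("wrist"); np.savez("w3.npz",im=im,d=dd,p=s["position"],q=s["tcp_rot"]); save("w3",im)
im2,d2=robot.get_image("scene"); 
E
```

```text
10.7833 [0.27 0.57 0.6 ] [ 0.1  -0.74  0.73]
10.972419636736952 80.27649879455566 [-0.82  0.56  1.41]
10.76851117263718 [ 0.28  0.04 -1.98]
14.975 [0.21 0.07 0.42] [ 0.11  0.75 -1.46] 10.954724195969211
```

View pics/w3.png

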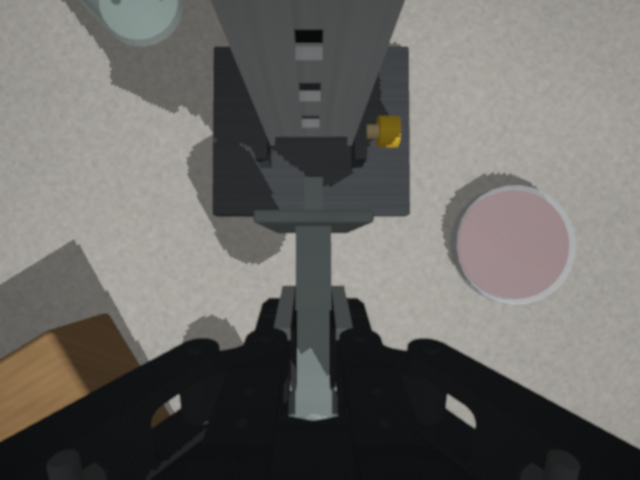

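The picture shows the tab at (314,185) px pointing at the slots (309,43), (310,92) and (311,122). I check the lateral and height offsets in this same image.

```bash
python3 - <<'E'
from h import *
w=np.load("w3.npz"); st=dict(position=w["p"],tcp_rot=w["q"]); im,d=w["im"],w["d"]; g=im.mean(2)
P=cloud("wrist",d,st); EY=np.array([-UX[1],UX[0],0])
L=P-UP; fx=L@UX; fy=L@EY; z=P[...,2]
# strip plane
s=np.zeros(g.shape,bool); s[15:130,280:340]=1; s&=(d>0)&(np.abs(fx)<6)
print("strip fx",np.median(fx[s]), "slope vs y",np.polyfit(fy[s],fx[s],1), "vs z",np.polyfit(z[s],fx[s],1))
face=np.median(fx[s]); K,R,o=cam("wrist",st); c=UP+face*UX
def onp(u,v,n=UX,c=c):
    ray=R@np.array([(u-K[0,2])/K[0,0],(v-K[1,2])/K[1,1],1]); return o+ray*((c-o)@n)/(ray@n)
for name,r0,r1 in [("top",24,66),("mid",78,108),("low",112,130)]:
    col=g[r0:r1,300:318].mean(1); e=np.abs(np.diff(col)); print(name,[(r0+i,int(col[i]),int(col[i+1])) for i in np.where(e>9)[0]])
    row=g[r0+8:r0+10,285:335].mean(0); e=np.diff(row); l,r=285+e.argmin()+.5,285+e.argmax()+.5
    print(" cols",l,r,"y",((onp((l+r)/2,r0+9)-UP)@EY).round(2))
for v in (30,37,85,115): print("row",v,onp(309,v)[2].round(1))
print("tab row",g[190,298:330].astype(int),"z",z[190,305:323].round(1), "fy",fy[190,305:323].round(1))
pm=np.zeros(g.shape,bool);pm[205:222,250:375]=1;pm&=(fx>-72)&(fx<-50)
pt=P[pm&(z>np.percentile(z[pm],60))]; print("plate z",np.percentile(z[pm],[5,25,50,75,95]),"fx",np.percentile(fx[pm],[5,50,95]),"fy ext",np.percentile(fy[pm],[.5,99.5]))
for v in (240,260,280):
    b=(np.abs(fy[v])<12)&(z[v]>150)&(z[v]<180); print("bar",v,fx[v][b].mean().round(1),fy[v][b].min().round(1),fy[v][b].max().round(1),z[v][b].mean().round(1))
E
```

```text
strip fx 0.05605690292461065 slope vs y [0.00252093 0.33721729] vs z [-0.00287183  0.7426386 ]
top [(np.int64(28), 69, 52), (np.int64(29), 52, 30), (np.int64(30), 30, 14), (np.int64(41), 17, 42), (np.int64(42), 42, 68), (np.int64(43), 68, 81), (np.int64(59), 100, 89)]
 cols 294.5 322.5 y 0.03
mid [(np.int64(81), 75, 66), (np.int64(82), 66, 50), (np.int64(83), 50, 35), (np.int64(88), 31, 45), (np.int64(89), 45, 72), (np.int64(90), 72, 95), (np.int64(91), 95, 106), (np.int64(100), 104, 93), (np.int64(101), 93, 83)]
 cols 298.5 320.5 y 0.07
low [(np.int64(115), 67, 56), (np.int64(117), 55, 72), (np.int64(118), 72, 93), (np.int64(119), 93, 105), (np.int64(126), 104, 95), (np.int64(127), 95, 85)]
 cols 319.5 301.5 y -0.09
row 30 179.1
row 37 174.9
row 85 137.2
row 115 99.7
tab row [71 72 71 71 72 73 74 75 76 76 76 76 76 77 76 76 76 76 75 76 76 76 76 75
 74 73 72 72 71 71 72 72] z [177.5 179.5 177.3 178.  177.7 177.4 177.6 177.2 177.  177.8 177.3 177.8
 177.5 177.4 177.3 177.6 177.5 179.4] fy [ 1.2  0.8  0.5  0.2 -0.1 -0.5 -0.8 -1.1 -1.4 -1.7 -2.1 -2.4 -2.7 -3.
 -3.4 -3.7 -4.  -4.3]
plate z [177.92002183 186.67248388 187.14647326 187.58251117 188.20233995] fx [-61.98717374 -60.24534539 -57.33785102] fy ext [-19.21779838  16.14583921]
bar 240 -67.3 -7.1 4.6 172.0
bar 260 -74.0 -7.2 4.7 172.1
bar 280 -80.7 -7.1 4.6 172.2
```

Heights agree: the holder's origin measures about 111.2, and the slot allows 110–113.7. Laterally I need +1.4 mm. Inserting in small, force-checked steps.

```bash
cat >> h.py <<'E'
EY=np.array([-UX[1],UX[0],0])
F=lambda x,y,z:tool(UP+x*UX+y*EY+[0,0,z],UYAW,.3,-1)[0]
def rel(f0):
    s=robot.observe(); f=s["force"]-f0; return np.array([f@UX,f@EY,f[2]]),s
E
python3 - <<'E'
from h import *
robot.move_straight(F(-60,1.4,112.7),vel=60); robot.move_straight(F(-16,1.4,112.7),vel=60); robot.hold(.3)
f0=np.mean([robot.observe()["force"] for _ in range(5)],0); np.save("f0.npy",f0)
x=-16
while x<3:
    x+=1; robot.move_straight(F(x,1.4,112.7),vel=15); f,s=rel(f0)
    e=s["position"]-F(x,1.4,112.7); print(x,f.round(1),"err",np.round([e@UX,e@EY,e[2]],2),round(s["clock"],1))
    if np.abs(f).max()>9: break
E
```

```text
-15 [ 0.4 -0.8 -0.1] err [-0.   -0.03 -0.02] 16.8
-14 [ 0.4 -0.8 -0.7] err [ 0.09 -0.01  0.02] 17.0
-13 [-0.9 -0.4 -0.9] err [0.05 0.01 0.02] 17.3
-12 [-0.6 -0.1 -1.1] err [0.03 0.02 0.03] 17.5
-11 [-0.2 -0.7  0. ] err [0.07 0.   0.01] 17.8
-10 [-0.4 -0.5 -1.3] err [0.04 0.   0.01] 18.0
-9 [ 0.3 -1.4 -0.7] err [ 0.07 -0.02 -0.  ] 18.3
-8 [-0.6 -0.4 -0. ] err [ 0.07 -0.01  0.03] 18.5
-7 [ 0.2 -0.4 -1.2] err [ 0.05 -0.01 -0.01] 18.8
-6 [-0.1  0.1 -0.6] err [ 0.05 -0.02 -0.01] 19.0
-5 [-1.3 -1.2 -0.8] err [-0.11  0.08  0.03] 19.3
-4 [-4.7 -1.2  0. ] err [-0.67  0.19  0.15] 19.5
-3 [-4.5 -1.6  1.1] err [-0.4   0.19  0.12] 19.8
-2 [-5.3 -2.4  0.1] err [-0.28  0.17  0.09] 20.0
-1 [-8.  -2.1 -0.3] err [-0.75  0.25  0.08] 20.3
0 [-11.2  -3.8   1.2] err [-1.69  0.31  0.05] 20.5
```

The tabs went in and the catch is compressed, with the plate against the face. Pressing down.

```bash
python3 - <<'E'
from h import *
f0=np.load("f0.npy"); z=112.7
while z>97:
    z-=.7; robot.move_straight(F(-.5,1.4,z),vel=15); f,s=rel(f0)
    e=s["position"]-F(0,1.4,112.7); print(round(z,1),f.round(1),"pos",np.round([e@UX,e@EY,e[2]],2),round(s["clock"],1))
    if f[2]>18 or np.abs(f).max()>22: break
im,d=robot.get_image("wrist"); save("w4",im)
E
```

```text
112.0 [-8.9 -2.5  1.6] pos [-1.67  0.36 -0.34] 20.8
111.3 [-8.1 -2.4  3.5] pos [-1.68  0.55 -0.88] 21.0
110.6 [-7.  -1.4  2.7] pos [-1.69  0.72 -1.47] 21.3
109.9 [-7.7 -1.7  2.3] pos [-1.68  0.83 -2.09] 21.5
109.2 [-7.8 -1.   3.1] pos [-1.69  0.91 -2.72] 21.8
108.5 [-7.6 -0.3  3.3] pos [-1.67  0.96 -3.45] 22.0
107.8 [-7.5 -0.9  3.2] pos [-1.68  1.06 -4.09] 22.3
107.1 [-8.2 -1.   3.2] pos [-1.68  1.1  -4.73] 22.5
106.4 [-7.2 -0.4  1.8] pos [-1.71  1.09 -5.58] 22.8
105.7 [-8.4 -0.2  0.2] pos [-1.78  1.05 -6.49] 23.0
105.0 [-7.6  0.9 -2.7] pos [-1.81  0.9  -7.59] 23.3
104.3 [-7.2  0.5 -1.6] pos [-1.7   0.84 -8.26] 23.5
103.6 [-7.2 -0.9  0.4] pos [-1.65  0.87 -8.68] 23.8
102.9 [-8.2 -0.6  3.2] pos [-1.66  0.99 -9.1 ] 24.0
102.2 [-8.2 -1.6  3.1] pos [-1.7   1.07 -9.65] 24.3
101.5 [-8.3 -3.2  8.1] pos [-1.66  1.12 -9.75] 24.5
100.8 [-8.1 -5.  12.3] pos [-1.68  1.2  -9.82] 24.8
100.1 [-9.2 -6.  16.3] pos [-1.78  1.25 -9.95] 25.0
99.4 [-9.5 -8.  20.1] pos [ -1.83   1.35 -10.04] 25.3
```

View pics/w4.png

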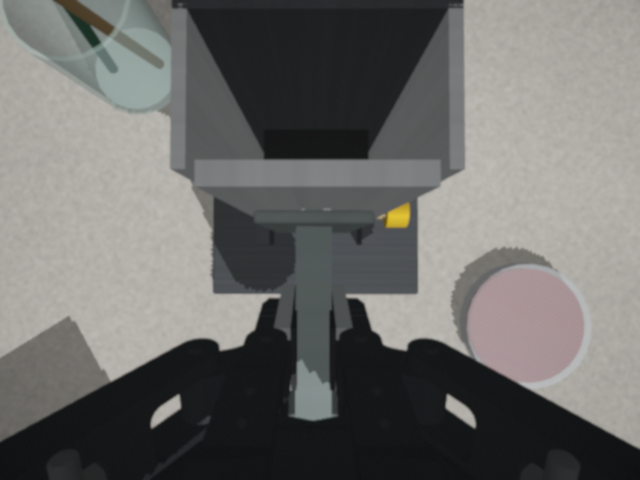

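It snapped over at about z 105 (the vertical force reversed) and bottomed out firmly at z ≈ 102.7. The picture shows the plate flush and centred at (314,217) px. I relax, let go, retreat and check.

```bash
python3 - <<'E'
from h import *
f0=np.load("f0.npy")
robot.move_straight(F(-1.7,1.0,102.3),vel=15); robot.hold(.2); print(rel(f0)[0].round(1))
robot.move_gripper(40); robot.hold(.2); print(rel(f0)[0].round(1))
s=robot.observe(); d=Ro.from_quat(s["tcp_rot"]).apply([0,0,1])
robot.move_straight(s["position"]-110*d,vel=80); robot.move_straight(s["position"]-110*d-80*UX+[0,0,40],vel=150); robot.hold(.5)
st=robot.observe(); im,dd=robot.get_image("wrist"); save("w5",im); P=cloud("wrist",dd,st); L=P-UP
for q in ["bracket"]:
    m=robot.masks_of(q,"wrist")[0]; mk=m["mask"]&(dd>0); X=L[mk]; x,y,z=X@UX,X@EY,X[:,2]
    pl=z>170; print(m["score"],"plate top z",np.percentile(z,99),"fx",np.percentile(x[pl],[2,50,98]),"fy",np.percentile(y[pl],[1,99]))
    b=(z>155)&(z<168)&(x<-10)&(x>-55); print("bar z fit",np.polyfit(x[b],z[b],1),"y fit",np.polyfit(x[b],y[b],1))
print(st["clock"])
E
```

```text
[-4.2 -3.1  7.6]
[-0.6 -0.9  1.5]
0.95 plate top z 178.16607263408403 fx [-6.61773386 -5.67759906 -2.91039984] fy [-17.6707591  17.4161391]
bar z fit [2.94113297e-02 1.62955726e+02] y fit [-0.00241244 -0.09966155]
29.2333
```

View pics/w5.png

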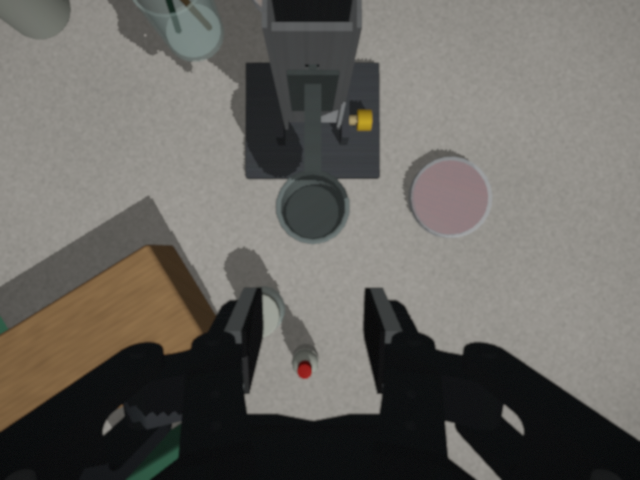

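The picture shows the holder hanging on the upright, with the cup at (312,208) px, and the neighbours unmoved. It measures z ≈ 102 (fully home), centred, with a droop of about 0.03 rad, within limits. Handing in.

```bash
python3 -c "
from h import *
print(robot.sign_off())"
```

```text
the job is handed in; nothing more can be done
None
```

The cup holder hangs by both tabs in the top two slots, pressed fully home. I felt the catch snap over the lower tab. The gripper has let go and backed clear, and the job was handed in at about 29 s; the hand-in returned no verdict.

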